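# Park the slicer's food holder behind its spring stop

### The arm

A 6-joint arm with a two-finger parallel gripper is mounted at the origin on a cart in front of the work surface, level with it; the furniture and walls round the work are solid. World frame = base frame: x ahead of the robot, y to its left, z up, the work surface at z = 0. Lengths are in m, angles in rad, forces in N, time in s.
With the tool pointing down it reaches from about 0.375 to 0.975 m from the base axis. Payload 3.8 kg.
Tool frame: the origin (TCP) lies at the centre of the arm's flange, where the gripper is bolted on; the fingertips stand 166 mm ahead of it and the grasp point (between the pads) lies 147 mm ahead of it (tip_reach is the distance from the TCP to the fingertips, in m); z points along the fingers, y is the line along which they close (so a half turn about z gives the same grasp; the last joint's range is limited). The gripper opens to 88 mm and grips with 3 to 60 N. Pads are 18 mm wide; open, the fingers measure 123 mm over their backs; the gripper's body (75 mm by 187 mm) begins 45 mm behind the grasp point.
Start: joints at [-1.231, 0.264, 1.604, -0, 1.274, -0.037], TCP at [0.248, -0.628, 0.405] pointing down, gripper open.
Joint ranges: [-2.63, 2.63], [-0.94, 2.18], [0.31, 2.57], [-1.31, 4.45], [0, 2.66], [-2.55, 2.55]. Speed limits (rad/s): [2.57, 2.57, 3.14, 3.14, 3.14, 3.14].

### API

Orientations are given as a unit quaternion [x, y, z, w].
In Python, from rig import * gives the robot as it stands.
- The arm moves only by the shell command python3 -m handwheel 'ROWS' [FORCE]. ROWS is text: rows parted by semicolons, each of 7 numbers parted by spaces: the shift along the tool's x, y, z in m, then the turn, a rotation vector about the tool's x, y, z in degrees, then the finger opening in m, from 0 to 0.0881. A call has 1 to 20 rows; each row shifts and turns the commanded pose from where the row before left it, along the tool's axes as they then stand; what a row does not reach is not made up. A row lasts 1/12 s, in which the tool goes at most 41.7 mm and 7.16 degrees, less where a joint would pass 70% of its speed; a pose out of reach is approached as far as the arm can. A call with a gripper value outside its range is refused whole. The fingers move at their own pace and stop on an object; FORCE is the grip in N (left out, the last holds). Time passes only in rows, so rows that do not move let the fingers close. It gives the time, the measured TCP pose, the force, the opening and the grip force at its end, in the units of the state.
- state(): the state, without advancing time (a new reading comes with each control period).
- get_image(name): name is "side" or "top" or "wrist"; returns a dict with "image" (400x640x3 uint8, red, green, blue), "range_z" (400x640 float32, m along the optical axis (not along the pixel's ray), 0 where there is no reading), "fx", "fy", "cx", "cy" (pixels), "R" (3x3) and "t" (3): a world point X has camera coordinates R X + t; the wrist camera has in their place "mount" (4x4, takes a point from camera to tool coordinates, whose origin is the TCP and whose axes are the flange's). Camera axes: x right, y down, z forward; pixel columns grow to the right and rows downward; lengths in m; the calibration is good to about 2 mm. A picture is of the moment at which its call begins: read the wrist's pose just before it.
- sign_off(): hands the job in; it is judged then, once.
Trained networks look in a picture, given as the dict that the camera call returned (one of the last four; its "shot" number tells which), for a name from the list of things; names that differ only in an ending like _2 or _b are one class to them, and where a whole thing is asked for, a point or a joint stands for the part that bears it (a point fixed in the world has none). Each returns a list of dicts, best first, with "p" (0 to 1); they miss things now and then, are a little off and sometimes report something else, mostly with a low value. They report only what shows in the picture. A call takes as long as a camera call.
- spot_in(picture, name): "extent" ([left, top, right, bottom] in pixels, round what is visible of it).
- trace(picture, name): "region" (400x640 bool, what is visible of it) and "extent" ([left, top, right, bottom] in pixels, round what is visible of it).
The state is a dict: "t": time; "joints": joint angles; "joint_vel": joint speeds; "effort": joint torques, N m; "tool_pos": TCP position; "orientation": TCP orientation; "ft_force": force on the tool from outside, world axes, zero at the start; "torque": the same for the moment, N m; "opening": opening from 0.0 (shut) to 1.0 (fully open); "grasp_force": force on a finger pad.
Only numpy, scipy, OpenCV 4.12 (cv2) and the standard library are available. Lean on these libraries where they do the work, as an engineer would, in place of code of your own. Each camera call takes 0.05 s, during which the arm holds its last target. There are 200 camera calls.

### The job

Slicing is done, so park the food holder of the vegetable slicer: hold the slicer's spring stop down by its ribbed thumb plate with a fingertip while you push the holder over it, then push the holder on into the bay at the end until the stop springs fully up again behind it. Only touch, press and push: do not touch the knob on top of the holder, do not lift or shove the slicer about, and leave the other things on the worktop alone.

Things in the scene. Friction and masses are not known exactly. Their poses are not given: they have to be found in the camera images.
- slicer: flat-bed vegetable slicer, loose on rubber feet, 2.4 kg, 120 mm over its aluminium rails (tops z = 40 mm). Origin: under the frame's middle, at worktop level. x: along the rails from the looped black handle (tip x = -244) to the parking bay and thick end bar (x = 189 to 205 mm); z up. The spring stop is outside the -y rail (facing the robot), in a housing x = 8 to 86, y = -105 to -61, up to z = 20
- tooth_face (a point): fixed point of the frame (slicer x = 70, y = -67, z = 36 mm) where the stop's raised steel tooth meets the holder. Tooth: x = 70 to 80, y = -72.5 to -61.5 mm, top z = 42 when up, beside the thumb plate. Outside the -y rail, at y below -72, are only the housing, the thumb plate and the holder's wing
- stop (a joint): how far the spring stop is pressed down, m: 0 fully up, 0.012 at the bottom; 2.2 N to start it, 4.9 N at the bottom. The tooth blocks the holder in both directions unless pressed more than 7 mm; press about 10. Once the holder is over the tooth, the holder itself keeps it down (at about 7 mm)
- thumb_plate: grey ribbed thumb plate of the stop, 66 mm along slicer x, 26 mm wide; sinks with the stop's tooth. Origin: centre of its upper face (slicer x = 47, y = -86, z = 34 mm when up); axes as the slicer's. A fingertip pressing it can slide along it, past the tooth
- holder (a joint): travel of the grey food holder along slicer +x, m, 0 to 0.260 (end of the bay); friction 1.2 N (4 N over the tooth); cannot leave its rails. Its leading edge is at slicer x = -0.080 + value. At 0.150 it meets the raised tooth; from 0.246 its trailing edge has cleared the tooth and the stop springs up. 86 mm long, 140 wide, top z = 47, drum z = 62; side skirts: bottom z = 35, outer face y = -70 mm
- wing_back (a point): centre of the rear face (facing slicer -x) of the holder's side wing, an upright tab 8 mm thick that sticks out from the -y skirt to y = -104, z = 37 to 60 mm; this face is 12 mm behind the holder's leading edge; point at slicer y = -86, z = 48.5 mm. The wing passes 3 mm above the raised thumb plate and can be pushed to +x by a finger standing on the plate. Axes as the slicer's
- pusher: black mushroom knob, 44 mm wide, top at slicer z = 79 mm, in the middle of the holder; not to be touched. Origin under its stem, z = 61.5 mm
- garlic: garlic bulb, 60 mm, on the worktop in front of the slicer; leave alone
- teaspoon: steel teaspoon, 137 mm, lying in front of the slicer; leave alone
- dish: shallow dish 120 x 160 x 24 mm to the right; leave alone
- mug: white mug 106 mm high to the left; leave alone
- spice: spice jar 46 mm wide, 106 mm high, at the back; leave alone
- salt: salt shaker 44 mm wide, 90 mm high, at the back; leave alone
- lemon: lemon, 71 mm, on the chopping board to the left; leave alone

How it is judged:
On the way:
1. the fingers hold the thumb plate down while the holder's leading edge goes over the stop's tooth (contact force between the fingers and thumb_plate above 0.5 N and value of joint stop above 0.006 m and value of joint holder between 0.155 and 0.235 m), for 0.1 s.
At the end, for the whole second after the job is handed in: The holder is at rest in the bay beyond the stop (joint holder over 0.244 m) and the stop is up again behind it (joint stop under 2 mm); the slicer is at rest (value of joint holder above 0.244 m and value of joint stop below 0.002 m and velocity of joint holder between -0.01 and 0.01 m/s and linear speed of slicer below 0.01 m/s); the robot touches nothing.
It fails at once if the knob on top of the holder is touched (over 1 N) (contact force between the fingers and pusher above 1 N).
It fails at once if the slicer is lifted or tipped (over 15 mm or 0.1 rad) (height (world z) of slicer above 0.015 m or angle between slicer's own z axis and vertical above 0.1 rad).
It fails at once if the slicer is shoved more than 40 mm from its place (distance of slicer from where it was at the start of the episode above 0.04 m).
It fails at once if another thing is moved by more than 30 mm (distance of any of garlic, teaspoon, dish, mug, spice, salt, lemon from where it was at the start of the episode above 0.03 m).
It also fails if it takes over 38 s, if anything falls off the work surface, if the arm or the gripper's body presses on something with over 40 N, if the wrist force passes 120 N, or if a joint passes its speed limit or range.

## Working session

There is one attempt and no reset: what is moved stays moved. The work goes in short steps, Python scripts to look and compute and a shell command to move; the robot and the scene stay as the last step left them, time stands still between calls to the robot, and variables do not carry over. Pictures are saved under pics/ and viewed, at most 10 in all, crops included, and the job is handed in when it is done.

```bash
mkdir -p pics; cat > h.py <<'E'
from rig import *
import numpy as np, cv2
def world(p,mask_or_px):
    if isinstance(mask_or_px,np.ndarray): v,u=np.nonzero(mask_or_px)
    else: u,v=np.array([mask_or_px[0]]),np.array([mask_or_px[1]])
    z=p["range_z"][v,u]; k=z>0; u,v,z=u[k],v[k],z[k]
    c=np.c_[(u-p["cx"])/p["fx"]*z,(v-p["cy"])/p["fy"]*z,z]
    return (c-np.array(p["t"]))@np.array(p["R"])
E
python3 - <<'E'
from h import *
s=state(); print(s["t"],s["tool_pos"],s["orientation"],s["opening"])
for n in ["top","side"]:
    p=get_image(n); cv2.imwrite(f"pics/{n}1.png",p["image"][:,:,::-1])
    for o in ["slicer","thumb_plate","holder","pusher","wing_back","garlic","teaspoon"]:
        r=trace(p,o)[:1]
        for d in r:
            w=world(p,d["region"]); print(n,o,round(d["p"],2),d["extent"],np.median(w,0).round(3),np.percentile(w,2,axis=0).round(3),np.percentile(w,98,axis=0).round(3))
E
```

```text
0.0 [ 0.2482302 -0.6273359  0.4034359] [ 9.82308830e-01  1.87264995e-01 -1.72460577e-04 -1.07419799e-03] 0.9964253577663078
top slicer 0.8 [248.8, 165.6, 359.7, 227.8] [0.56  0.08  0.032] [ 0.489 -0.128 -0.003] [0.634 0.305 0.072]
top thumb_plate 0.38 [298.3, 214.3, 314.7, 216.9] [0.482 0.039 0.031] [0.473 0.005 0.026] [0.489 0.06  0.043]
top holder 0.66 [280.2, 173.3, 311.6, 205.4] [0.557 0.12  0.051] [0.495 0.081 0.028] [0.633 0.167 0.08 ]
top pusher 0.44 [291.3, 180.6, 298.9, 187.6] [0.563 0.123 0.076] [0.545 0.106 0.065] [0.585 0.142 0.086]
top garlic 0.74 [254.9, 158.8, 353.7, 224.0] [0.558 0.072 0.033] [ 0.49  -0.123  0.01 ] [0.626 0.273 0.074]
top teaspoon 0.61 [222.4, 214.6, 241.6, 241.4] [0.33  0.324 0.005] [ 0.285  0.243 -0.009] [0.354 0.356 0.018]
side slicer 0.94 [237.5, 189.8, 353.5, 257.8] [0.552 0.143 0.03 ] [ 0.468 -0.12   0.005] [0.63  0.312 0.071]
side thumb_plate 0.39 [233.0, 195.4, 249.7, 224.7] [0.733 0.165 0.065] [0.724 0.137 0.008] [0.762 0.177 0.105]
side pusher 0.52 [284.0, 210.3, 303.0, 218.2] [0.561 0.131 0.075] [0.548 0.107 0.066] [0.581 0.145 0.079]
side wing_back 0.46 [316.5, 214.9, 326.3, 225.1] [0.481 0.095 0.049] [0.463 0.057 0.031] [0.508 0.102 0.06 ]
side garlic 0.55 [406.0, 190.5, 422.2, 203.4] [ 0.334 -0.244  0.031] [ 0.311 -0.269  0.005] [ 0.367 -0.23   0.051]
side teaspoon 0.72 [232.8, 192.2, 251.1, 224.5] [0.734 0.166 0.063] [0.724 0.138 0.005] [0.762 0.177 0.105]
```

```bash
python3 - <<'E'
import cv2
a=cv2.imread("pics/top1.png")[140:260,200:400]; b=cv2.imread("pics/side1.png")[150:290,210:440]
cv2.imwrite("pics/topc.png",cv2.resize(a,(800,480),interpolation=cv2.INTER_CUBIC))
cv2.imwrite("pics/sidec.png",cv2.resize(b,(800,487),interpolation=cv2.INTER_CUBIC))
E
```

```text
(no output)
```

View pics/topc.png

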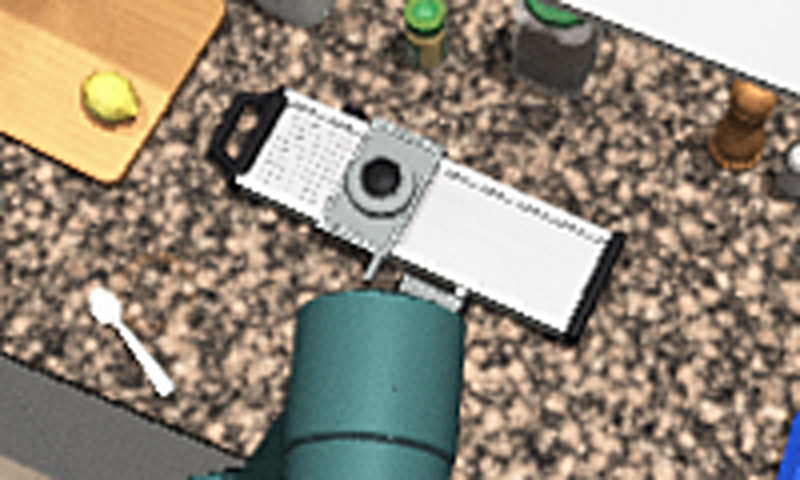

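View pics/sidec.png

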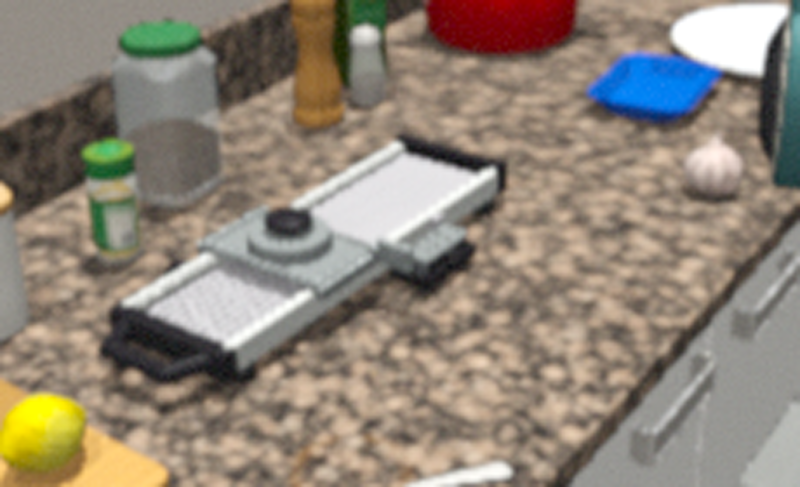

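```bash
python3 - <<'E'
from h import *
from scipy.spatial.transform import Rotation as R
p=get_image("wrist"); print(np.round(p["mount"],3),p["fx"])
s=state();print(R.from_quat(s["orientation"]).as_matrix().round(3))
for n in ["top","side"]:
    p=get_image(n); d=trace(p,"slicer")[0]; w=world(p,d["region"]); 
    w=w[(w[:,2]>.022)&(w[:,2]<.06)]
    print(n,cv2.minAreaRect((w[:,:2]*1000).astype(np.float32)))
    r=w[(w[:,2]>.02)&(w[:,2]<.055)][:,:2]; c=r.mean(0); u=np.linalg.svd(r-c,full_matrices=False)[2][0]; u=u*-np.sign(u[1]); a=(r-c)@u; print(c,u,np.degrees(np.arctan2(u[1],u[0])),np.percentile(a,[1,99]))
    d=spot_in(p,"dish")[:1]; print(d)
E
```

```text
[[-0.    -0.953 -0.302  0.08 ]
 [ 1.    -0.     0.     0.   ]
 [-0.    -0.302  0.953  0.022]
 [ 0.     0.     0.     1.   ]] 343.92223097400637
[[ 0.93   0.368 -0.   ]
 [ 0.368 -0.93   0.   ]
 [ 0.    -0.    -1.   ]]
top ((549.9635620117188, 92.18472290039062), (450.300048828125, 173.4752960205078), 84.8408432006836)
[0.56046949 0.07378   ] [-0.04706483 -0.99889184] -92.69761284269698 [-0.23367705  0.20332313]
[{'extent': [396.5, 240.4, 435.6, 276.3], 'p': 0.85}]
side ((549.7307739257812, 93.74874877929688), (454.3998107910156, 172.19834899902344), 84.44281005859375)
[0.55880708 0.11266885] [-0.05155752 -0.99867003] -92.95533867673872 [-0.20312002  0.23607314]
[{'extent': [379.3, 163.9, 415.7, 186.5], 'p': 0.6}]
```

```bash
python3 -m handwheel '0.027 -0.03 0 0 0 0 0;0.027 -0.03 0 0 0 0 0;0.027 -0.03 0 0 0 0 0;0.027 -0.03 0 0 0 0 0;0.027 -0.03 0 0 0 0 0;0.027 -0.03 0 0 0 0 0;0.027 -0.03 0 0 0 0 0;0.027 -0.03 0 0 0 0 0;0.027 -0.03 0 0 0 0 0;0.027 -0.03 0 0 0 0 0;0.027 -0.03 0 0 0 0 0;0.027 -0.03 0 0 0 0 0;0.027 -0.03 0 0 0 0 0;0.027 -0.03 0 0 0 0 0;0.027 -0.03 0 0 0 0 0;0.027 -0.03 0 0 0 0 0;0.027 -0.03 0 0 0 0 0;0.027 -0.03 0 0 0 0 0' 10; python3 -m handwheel '0 0 0 0 0 6.5 0;0 0 0 0 0 6.5 0;0 0 0 0 0 6.5 0;0 0 0 0 0 6.5 0;0 0 0 0 0 0 0;0 0 0 0 0 0 0'
python3 - <<'E'
from h import *
from scipy.spatial.transform import Rotation as R
s=state(); p=get_image("wrist"); M=np.array(p["mount"])
T=np.eye(4);T[:3,:3]=R.from_quat(s["orientation"]).as_matrix();T[:3,3]=s["tool_pos"]
C=np.linalg.inv(T@M); p["R"],p["t"]=C[:3,:3],C[:3,3]
print(s["t"],s["tool_pos"],T[:3,:3].round(3))
cv2.imwrite("pics/w1.png",p["image"][:,:,::-1]); np.savez("w1.npz",range_z=p["range_z"],R=p["R"],t=p["t"],fx=p["fx"],fy=p["fy"],cx=p["cx"],cy=p["cy"])
for o in ["slicer","thumb_plate","holder","pusher","wing_back"]:
    for d in trace(p,o)[:2]:
        w=world(p,d["region"]); print(o,round(d["p"],2),d["extent"],np.median(w,0).round(3),np.percentile(w,2,axis=0).round(3),np.percentile(w,98,axis=0).round(3))
        if len(w)>30: print(cv2.minAreaRect((w[:,:2]*1000).astype(np.float32)))
E
```

```text
t: 2.65
tool_pos: [0.5017, 0.0554, 0.4051]
orientation: [0.982, 0.187, 0.001, 0.0]
ft_force: [1.1, -0.4, -0.4]
opening: 0.005
grasp_force: 0.0
t: 3.15
tool_pos: [0.5015, 0.0533, 0.4048]
orientation: [0.999, -0.037, 0.0, -0.0]
ft_force: [0.2, -0.7, 1.0]
opening: 0.008
grasp_force: 0.0
3.15 [0.50153971 0.05334778 0.40481611] [[ 0.997 -0.074  0.   ]
 [-0.074 -0.997  0.   ]
 [ 0.    -0.    -1.   ]]
slicer 0.85 [49.0, 29.0, 522.1, 216.5] [0.571 0.081 0.03 ] [ 0.483 -0.121  0.024] [0.634 0.302 0.075]
((552.3280029296875, 103.49220275878906), (479.97821044921875, 184.12332153320312), 84.88780212402344)
slicer 0.68 [212.7, 83.4, 263.8, 137.7] [0.57  0.122 0.076] [0.55  0.104 0.071] [0.589 0.143 0.078]
((570.3277587890625, 124.7276840209961), (45.99177551269531, 42.82463836669922), 63.91523361206055)
thumb_plate 0.57 [317.9, 174.1, 382.9, 198.3] [0.481 0.03  0.032] [ 0.468 -0.001  0.031] [0.493 0.061 0.034]
((478.2021484375, 30.107271194458008), (65.2066879272461, 30.60140609741211), 87.37987518310547)
holder 0.61 [190.7, 26.7, 298.1, 214.6] [0.575 0.119 0.048] [0.497 0.082 0.044] [0.637 0.16
[... 218 characters left out ...]
9663085938, 125.0018081665039), (45.037437438964844, 46.10199737548828), 71.6221694946289)
pusher 0.6 [279.4, 174.1, 291.5, 220.7] [0.486 0.092 0.057] [ 0.466  0.088 -0.002] [0.503 0.105 0.06 ]
((473.52276611328125, 99.46701049804688), (22.440122604370117, 59.148216247558594), 87.63158416748047)
wing_back 0.66 [278.9, 174.4, 293.9, 220.5] [0.487 0.092 0.058] [0.467 0.088 0.041] [0.503 0.1   0.06 ]
((483.9324951171875, 96.9228515625), (18.147172927856445, 38.07178497314453), 87.99310302734375)
wing_back 0.32 [48.6, 22.7, 521.8, 214.9] [0.571 0.081 0.03 ] [ 0.482 -0.121  0.019] [0.634 0.302 0.075]
((547.13037109375, 95.24078369140625), (499.5523681640625, 196.4683074951172), 85.71305084228516)
```

View pics/w1.png

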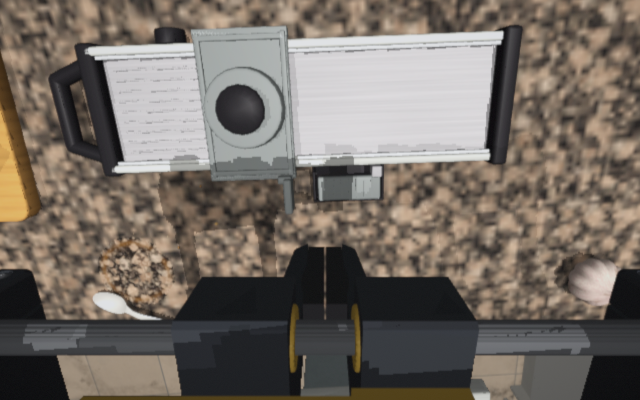

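```bash
cat > loc.py <<'E'
from h import *
from scipy.spatial.transform import Rotation as Ro
s=state(); O=np.array([.568,.0732]);a=np.radians(-92.5);u=np.array([np.cos(a),np.sin(a)]);v=np.array([-u[1],u[0]])
m=Ro.from_quat(s["orientation"]).as_matrix(); d=np.array(s["tool_pos"])[:2]-O
f=np.array(s["ft_force"])
tip=np.array(s["tool_pos"])+.166*m[:,2]; d=tip[:2]-O
print("t",s["t"],"tip slicer mm",np.round([d@u*1e3,d@v*1e3,tip[2]*1e3],1),"heading",np.degrees(np.arctan2(m[1,1],m[0,1])).round(2),"tilt",m[:2,2].round(4),"F u,v,z",np.round([f[:2]@u,f[:2]@v,f[2]],2))
E
python3 -m handwheel '0 0 0 0 0 -1.8 0;-0.011 -0.035 0 0 0 0 0;-0.011 -0.035 0.02 0 0 0 0;0 0 0.035 0 0 0 0;0 0 0.035 0 0 0 0;0 0 0.035 0 0 0 0;0 0 0.03 0 0 0 0;0 0 0.015 0 0 0 0;0 0 0 0 0 0 0;0 0 0 0 0 0 0'; python3 loc.py
```

```text
t: 4.28
tool_pos: [0.4825, 0.124, 0.234]
orientation: [1.0, -0.023, -0.001, 0.0]
ft_force: [-0.2, 0.3, 0.8]
opening: 0.01
grasp_force: 0.0
t 4.2833 tip slicer mm [-46.9 -88.1  68. ] heading -92.6 tilt [-0.0023 -0.0005] F u,v,z [-0.25 -0.24  0.79]
```

```bash
python3 -m handwheel '0 0 0.014 0 0 0 0;0 0 0.012 0 0 0 0;0 0 0 0 0 0 0;0 0.006 0 0 0 0 0;0 0.006 0 0 0 0 0;0 0.006 0 0 0 0 0;0 0.006 0 0 0 0 0;0 0 0 0 0 0 0'; python3 loc.py;  python3 -m handwheel '0 0.008 0 0 0 0 0;0 0.008 0 0 0 0 0;0 0.008 0 0 0 0 0;0 0.006 0 0 0 0 0;0 0 0 0 0 0 0'; python3 loc.py
cat > look.py <<'E'
import sys
from loc import *
p=get_image("wrist"); M=np.array(p["mount"])
T=np.eye(4);T[:3,:3]=m;T[:3,3]=s["tool_pos"]
C=np.linalg.inv(T@M); p["R"],p["t"]=C[:3,:3],C[:3,3]
cv2.imwrite(f"pics/{sys.argv[1]}.png",p["image"][:,:,::-1])
for q in [p,get_image("side")]:
  for o in ["thumb_plate","wing_back","pusher","holder"]:
    for d in trace(q,o)[:1]:
        w=world(q,d["region"]); g=w[:,:2]-O; w=np.c_[g@u,g@v,w[:,2]]*1e3
        print(o,round(d["p"],2),np.median(w,0).round(1),np.percentile(w,2,axis=0).round(1),np.percentile(w,98,axis=0).round(1))
cv2.imwrite(f"pics/{sys.argv[1]}s.png",cv2.resize(q["image"][150:290,210:440,::-1],(800,487),interpolation=cv2.INTER_CUBIC))
E
python3 look.py w2
```

```text
t: 4.95
tool_pos: [0.4821, 0.0991, 0.2097]
orientation: [1.0, -0.023, 0.001, 0.0]
ft_force: [0.5, 0.2, -0.2]
opening: 0.005
grasp_force: 0.0
t 4.95 tip slicer mm [-22.1 -86.7  43.7] heading -92.67 tilt [ 0.0015 -0.0001] F u,v,z [-0.26  0.46 -0.17]
t: 5.37
tool_pos: [0.4801, 0.0689, 0.2086]
orientation: [1.0, -0.023, -0.0, 0.0]
ft_force: [0.4, 0.2, 0.2]
opening: 0.004
grasp_force: 0.0
t 5.3667 tip slicer mm [  8.2 -87.8  42.6] heading -92.67 tilt [-0.0008 -0.0006] F u,v,z [-0.19  0.36  0.18]
t 5.3667 tip slicer mm [  8.2 -87.8  42.6] heading -92.67 tilt [-0.0008 -0.0006] F u,v,z [-0.19  0.36  0.18]
thumb_plate 0.57 [ 56.6 -84.3  32.4] [ 18.  -97.6  29.9] [ 78.4 -73.   33.8]
wing_back 0.8 [ 25.8 -70.6  56. ] [ 18.  -82.5  45.5] [ 31.2 -65.9  59.2]
pusher 0.7 [-7.1 -0.1 75.9] [-26.6 -19.2  72.1] [11.7 16.  78. ]
holder 0.81 [ -4.4 -16.   59.9] [-47.4 -69.3  44.4] [33.  18.8 77.6]
wing_back 0.33 [321.8 210.8  52.5] [-14.6 -59.5  28.7] [326.1 220.1 206.5]
pusher 0.73 [-28.9 -19.   47.2] [ -52.2 -100.8   35.9] [26.4 65.2 76.8]
holder 0.88 [-28.8 -15.9  47.2] [-50.8 -72.   37.2] [26.3 67.1 75.3]
```

View pics/w2.png

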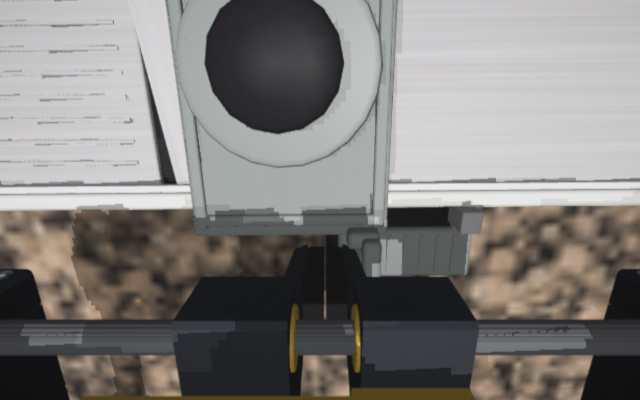

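```bash
python3 -m handwheel '0 0.007 0 0 0 0 0;0 0.007 0 0 0 0 0;0 0.007 0 0 0 0 0;0 0.006 0 0 0 0 0;0 0 0 0 0 0 0;0 -0.002 0 0 0 0 0;0 0 0 0 0 0 0'; python3 loc.py;  python3 -m handwheel '0 0 0.004 0 0 0 0;0 0 0.004 0 0 0 0;0 0 0.004 0 0 0 0;0 0 0 0 0 0 0;0 0 0 0 0 0 0'; python3 loc.py;  python3 -m handwheel '0 0 0.003 0 0 0 0;0 0 0.003 0 0 0 0;0 0 0 0 0 0 0;0 0 0 0 0 0 0'; python3 loc.py; python3 look.py w3
```

```text
t: 6.45
tool_pos: [0.4792, 0.0451, 0.2088]
orientation: [1.0, -0.023, -0.0, -0.0]
ft_force: [0.2, 0.4, 0.5]
opening: 0.005
grasp_force: 0.0
t 6.45 tip slicer mm [ 32.  -87.6  42.8] heading -92.65 tilt [-0.0002  0.    ] F u,v,z [-0.42  0.19  0.5 ]
t: 6.87
tool_pos: [0.4793, 0.0453, 0.1966]
orientation: [1.0, -0.023, -0.0, 0.0]
ft_force: [-0.4, 0.3, 1.9]
opening: 0.004
grasp_force: 1.3
t 6.8667 tip slicer mm [ 31.7 -87.5  30.6] heading -92.6 tilt [-0.0004 -0.    ] F u,v,z [-0.25 -0.44  1.92]
t: 7.2
tool_pos: [0.4793, 0.0453, 0.1908]
orientation: [1.0, -0.023, 0.0, -0.0]
ft_force: [0.4, 1.5, 4.2]
opening: 0.008
grasp_force: 1.9
t 7.2 tip slicer mm [ 31.7 -87.4  24.8] heading -92.61 tilt [0.     0.0002] F u,v,z [-1.53  0.37  4.16]
t 7.2 tip slicer mm [ 31.7 -87.4  24.8] heading -92.61 tilt [0.     0.0002] F u,v,z [-1.53  0.37  4.16]
thumb_plate 0.7 [ 72.6 -83.6  22.9] [ 66.  -92.3  21.3] [ 79.6 -73.5  24.2]
wing_back 0.8 [ 51.2 -68.2  52.7] [ 44.6 -77.   45.3] [ 57.6 -65.6  58.9]
pusher 0.78 [19.8 -1.2 76.1] [  0.5 -19.1  72.5] [38.5 12.5 78.1]
holder 0.83 [ 22.1 -16.6  60. ] [-20.  -68.1  44.5] [59.5 14.7 77.7]
thumb_plate 0.4 [ 51.4 -94.5  23.5] [  13.8 -100.5   21. ] [ 70.2 -84.5  25.1]
wing_back 0.64 [-236.  -247.6    4.2] [-270.4 -287.4   -1.4] [-156.7 -223.3   11.6]
holder 0.72 [-8.8 -0.3 47.3] [ -23.9 -101.8   41.4] [53.  60.8 72.8]
```

View pics/w3.png

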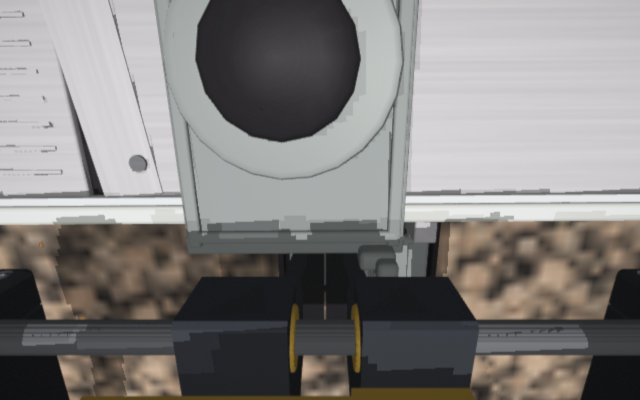

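```bash
python3 -m handwheel '0 0.005 0 0 0 0 0;0 0.005 0 0 0 0 0;0 0.005 0 0 0 0 0;0 0.005 0 0 0 0 0;0 0.005 0 0 0 0 0;0 0 0 0 0 0 0'; python3 loc.py;  python3 -m handwheel '0 0.005 0 0 0 0 0;0 0.005 0 0 0 0 0;0 0.003 0 0 0 0 0;0 0 0 0 0 0 0;0 0 0 0 0 0 0'; python3 look.py w4
```

```text
t: 8.2
tool_pos: [0.4782, 0.0192, 0.1909]
orientation: [1.0, -0.023, 0.0, 0.0]
ft_force: [0.7, 0.2, 3.7]
opening: 0.004
grasp_force: 1.9
t 8.2 tip slicer mm [ 58.  -87.3  24.9] heading -92.64 tilt [ 0.0005 -0.0007] F u,v,z [-0.24  0.65  3.69]
t: 8.62
tool_pos: [0.4776, 0.0067, 0.1908]
orientation: [1.0, -0.023, 0.0, 0.001]
ft_force: [1.1, -0.7, 4.1]
opening: 0.004
grasp_force: 1.9
t 8.6167 tip slicer mm [ 70.6 -87.4  24.8] heading -92.6 tilt [ 0.0002 -0.0011] F u,v,z [0.68 1.08 4.09]
thumb_plate 0.76 [ 34.5 -86.5  23. ] [ 16.  -92.7  21.8] [ 54.6 -80.8  24.3]
wing_back 0.87 [ 88.1 -68.1  52.8] [ 81.2 -74.9  46.4] [ 94.2 -65.4  59. ]
pusher 0.65 [56.4 -1.1 76.1] [ 36.7 -19.   72.1] [75.2 12.5 78.1]
holder 0.84 [ 58.9 -16.5  60. ] [ 16.5 -67.9  44.5] [96.1 14.7 77.7]
thumb_plate 0.46 [ 39.9 -92.5  22.5] [  14.7 -100.7   12.4] [ 71.4 -79.   25.2]
wing_back 0.69 [ 326.8 -221.6   30.7] [ 313.4 -243.3    7.7] [ 352.  -195.    49.7]
holder 0.77 [31.  -6.1 47.4] [  12.7 -103.4   37. ] [90.8 65.1 75. ]
```

```bash
python3 -m handwheel '0 -0.001 -0.006 0 0 0 0;0 0 -0.006 0 0 0 0;0 0 -0.006 0 0 0 0;0 0.006 0 0 0 0 0;0 0.006 0 0 0 0 0;0 0.006 0 0 0 0 0;0 0.006 0 0 0 0 0;0 0.006 0 0 0 0 0;0 0.006 0 0 0 0 0;0 0.006 0 0 0 0 0;0 0.006 0 0 0 0 0;0 0.006 0 0 0 0 0;0 0.006 0 0 0 0 0;0 0 0 0 0 0 0'; python3 loc.py;  python3 -m handwheel '0 0.004 0 0 0 0 0;0 0.004 0 0 0 0 0;0 0.004 0 0 0 0 0;0 0.003 0 0 0 0 0;0 0 0 0 0 0 0;0 0 0 0 0 0 0'; python3 look.py w5
```

```text
t: 10.28
tool_pos: [0.4744, -0.0528, 0.2085]
orientation: [1.0, -0.023, -0.001, 0.0]
ft_force: [0.5, 0.2, -0.7]
opening: 0.007
grasp_force: 0.0
t 10.2833 tip slicer mm [130.1 -88.2  42.5] heading -92.64 tilt [-0.0012 -0.0007] F u,v,z [-0.19  0.54 -0.68]
t: 10.78
tool_pos: [0.4739, -0.067, 0.2086]
orientation: [1.0, -0.023, -0.0, 0.0]
ft_force: [-1.0, 0.4, -0.3]
opening: 0.006
grasp_force: 0.0
t 10.7833 tip slicer mm [144.3 -88.1  42.6] heading -92.62 tilt [-0.0007 -0.0004] F u,v,z [-0.39 -1.01 -0.29]
thumb_plate 0.69 [ 47.9 -84.4  32.5] [ 16.7 -97.5  29.4] [ 79.9 -72.9  33.9]
wing_back 0.6 [161.6 -70.1  56.3] [153.8 -82.3  46.6] [166.8 -65.1  59.3]
pusher 0.67 [128.8   0.4  76. ] [109.4 -18.4  72.4] [147.6  15.8  78.1]
holder 0.55 [131.5 -15.9  59.9] [ 88.7 -68.4  44.5] [168.6  18.4  77.6]
wing_back 0.34 [324.5 199.8  39.2] [316.4 185.5   1.9] [342.2 217.9  83.1]
pusher 0.45 [114.7  -1.8  74.6] [ 97.2 -26.1  65.5] [134.3  12.1  84.7]
holder 0.55 [111.5 -18.3  47.6] [  84.1 -102.8   24.5] [166.6  67.2  76.4]
```

View pics/w5.png

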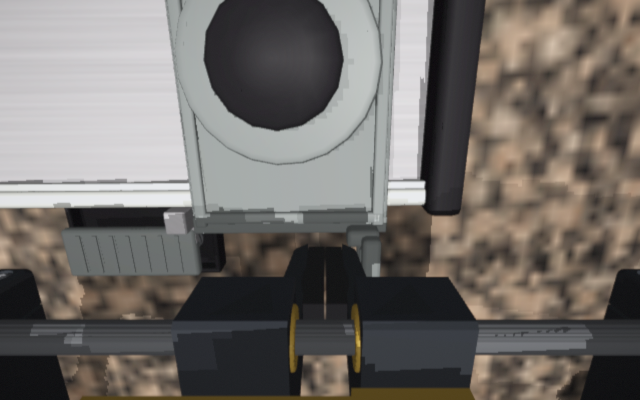

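The picture shows the plate (65–200, 228–275) back at its initial height. The tooth (178, 220) is up right behind the holder's trailing edge. I'll withdraw now.

```bash
python3 -m handwheel '0 -0.005 0 0 0 0 0;0 -0.01 0 0 0 0 0;0 0 -0.02 0 0 0 0;0 0 -0.035 0 0 0 0;-0.01 0 -0.035 0 0 0 0;-0.01 0 -0.035 0 0 0 0;0 0 -0.035 0 0 0 0;0 0 0 0 0 0 0;0 0 0 0 0 0 0;0 0 0 0 0 0 0;0 0 0 0 0 0 0'; python3 look.py w6
```

```text
t: 12.2
tool_pos: [0.4541, -0.0503, 0.367]
orientation: [1.0, -0.023, -0.002, -0.0]
ft_force: [-0.5, -0.2, -0.6]
opening: 0.007
grasp_force: 0.0
t 12.2 tip slicer mm [ 128.3 -108.9  201. ] heading -92.59 tilt [-0.0032  0.0006] F u,v,z [ 0.26 -0.53 -0.62]
thumb_plate 0.93 [ 47.4 -85.4  32.6] [ 16.4 -97.8  30.7] [ 79.  -73.1  34.2]
wing_back 0.65 [161.6 -81.9  57.8] [ 155.2 -101.1   41.4] [166.7 -66.1  59.8]
pusher 0.77 [128.3   0.4  75.7] [108.7 -19.   72. ] [147.   19.6  78.2]
holder 0.57 [129.1 -14.3  58.4] [ 87.7 -81.   44.3] [168.5  33.7  77.5]
thumb_plate 0.49 [ 45.2 -90.9  33. ] [  13.9 -101.3   28.5] [ 73.8 -77.1  34.9]
pusher 0.37 [121.   -7.6  75.3] [107.6 -22.9  66.9] [139.6  11.9  79.4]
holder 0.83 [118.  -24.9  47.4] [  85.4 -100.9   23.7] [191.1  63.   77.1]
```

View pics/w6.png

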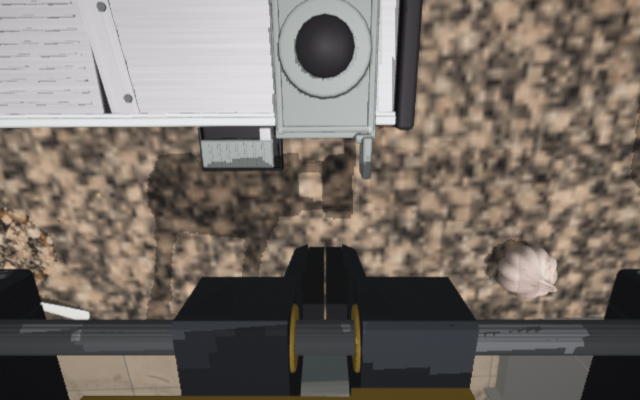

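The holder (275–378, 0–137) is in the bay at about 0.251 m. The tooth (265, 133) and plate are up behind it, and the arm is clear.

```bash
python3 -c "
from rig import *
print(sign_off())"
```

```text
the job is handed in; nothing more can be done
None
```

The holder is parked in the bay at about 0.251 m, the stop has sprung back up behind it, the arm is clear, and the job was handed in at about 12 s (no verdict was returned).

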